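Open the quick-release bench clamp

ROBOT

A 6-joint arm with a two-finger parallel gripper is mounted at the origin on the work surface. World frame = base frame: x ahead of the robot, y to its left, z up, the work surface at z = 0. Lengths are in m, angles in rad, forces in N, time in s.
With the tool pointing down it reaches from about 0.375 to 0.9 m from the base axis. Payload 3.1 kg.
Tool frame: the origin (TCP) lies midway between the tips of the shut fingers; the grasp point (between the pads) lies robot.grip_point_offset behind it (robot.grip_point_offset is the distance from the TCP to the grasp point, in m); z points along the fingers, y is the direction in which the jaws open and shut (so a half turn about z gives the same grasp; the last joint's range is limited). The gripper opens to 87 mm and grips with 3 to 60 N. Pads are 19 mm wide; open, the fingers measure 117 mm over their backs; the gripper's body (75 mm by 190 mm) begins 51 mm behind the grasp point.
Start: joints at [-1.504, 0.527, 1.433, -0, 1.181, -0.178], TCP at [0.152, -0.606, 0.223] pointing down, gripper open.
Joint ranges: [-3.08, 3.08], [-0.75, 2.2], [0.22, 2.44], [-1.43, 4.57], [0, 2.65], [-2.85, 2.85]. Speed limits (rad/s): [2.79, 2.79, 3.14, 3.14, 3.14, 3.14].

INTERFACE

Orientations are given as a unit quaternion [x, y, z, w].
In Python, from rig import robot, cams, hand_in gives the robot as it stands. The module is installed in compiled form; this text tells all that it offers.
- The arm moves only by the tool send_rows, never from a script. Its argument "steps" is one flat list of numbers, 5 for each row, row after row: the finger opening in m, from 0 to 0.087, then the shift along the tool's x, y, z in m, then the turn about the tool's z in rad. A call has 1 to 8 rows; each row is the pose to reach, as a shift and turn from the pose measured when the call began, along the tool's axes at that moment; what a row does not reach only later rows make up. A row lasts 1/8 s, in which the tool goes at most 62.5 mm and 10.7 degrees, less where a joint would pass 70% of its speed; a pose out of reach is approached as far as the arm can. A call with a gripper value outside its range is refused whole. The fingers move at their own pace and stop on an object; "force" is the grip in N (left out, the last holds). Time passes only in rows, so rows that repeat a pose let the fingers close. It gives the time, the measured TCP pose, the force and the opening at its end, in the units of the state.
- robot.get_obs(): the state, without advancing time (a new reading comes with each control period).
- cams.camera(name): name is "side" or "top" or "wrist"; returns a dict with "color" (420x560x3 uint8, red, green, blue), "range_z" (420x560 float32, m along the optical axis (not along the pixel's ray), 0 where there is no reading), "intrinsics" (3x3 intrinsics, pixels), "extrinsics" (4x4, takes a point from camera to world coordinates). Camera axes: x right, y down, z forward; pixel columns grow to the right and rows downward; lengths in m; the calibration is good to about 2 mm. A picture is of the moment at which its call begins.
- hand_in(): hands the job in, once; it reports no verdict.
The state is a dict: "time": time; "q": joint angles; "joint_velocities": joint speeds; "joint_torque": joint torques, N m; "position": TCP position; "tool_rot": TCP orientation; "ft_force": force on the tool from outside, world axes, zero at the start; "moment": the same for the moment, N m; "grip_width": finger opening in m.
Only numpy, scipy, OpenCV 4.12 (cv2) and the standard library are available. Lean on these libraries where they do the work, as an engineer would, in place of code of your own. Each camera call takes 0.05 s, during which the arm holds its last target.

TASK

Open the bench clamp all the way: push the black release button on its sliding jaw down with a fingertip and, keeping it held down the whole way, slide the jaw away from the fixed jaw (the taller, bulkier end block, to which it starts nearer) until it meets the lower end stop. Then let the button spring back up, so that the jaw locks there. Leave the socket, tin, wrench and wheel bolt around the clamp where they are.

Things in the scene. Friction and masses are not known exactly. Their poses are not given: they have to be found in the camera images.
- clamp: Grey clamp fixed on the bench, 350 mm long, 104 wide; origin at the centre of its underside, z up, x along its length from fixed jaw to end stop: the sliding jaw opens towards +x, level. Fixed jaw: block 75 mm high at x = -175 to -130 mm. End stop: block 58 mm high at x = 138 to 163 mm. Bolt heads on both add 4 mm. Between them two rails and a rack of rungs, 36 mm high.
- jaw (a joint): Travel of the sliding jaw along the clamp's x, in m: 0 nearest the fixed jaw, 0.144 against the end stop; starts between 0 and about 0.065. With the button up it is locked (about 3 mm of play each way; notches every 14 mm, the last at the end stop); with the button down it slides with 0.5 N of friction plus 1.2 N at 0.1 m/s.
- button (a joint): How far the release button is pressed, in m: 0 is up, 0.008 fully down. It moves straight down against a spring: 2 N to start, 6 N when fully down. The jaw is free from about 0.005 on. Let go, it springs up by itself where the latch finds a notch.
- button_top (a point): Centre of the top face of the release button: a black ribbed plate 36 mm (along the clamp's x) by 50 mm (across), in the pocket of the sliding jaw, with 5 mm of gap before and behind it. The top is 58 mm above the bench when up, 50 mm fully down; the pocket's front wall rises 17 mm, its rear wall 12 mm above it when up. A fingertip pressing it can push on the pocket's wall too. The point rides with the button.
- jaw_rear (a point): Middle of the rear upper edge of the sliding jaw, 61 mm from the button's centre along the clamp's x, 70 mm above the bench; at the end stop's face when fully open. The sliding jaw is a grey carriage 118 mm long, 104 wide: a jaw block 34 mm long (75 mm high), then a pocket 46 mm long, open at both sides, with the button in it, then a rear block 38 mm long (70 mm high).
- socket: Bystander: steel socket, 30 mm diameter, 45 mm high, standing; origin at the centre of its underside. Leave it.
- tin: Bystander: tin with a paper label, 70 mm diameter, 85 mm high, standing; origin at the centre of its underside. Leave it.
- wrench: Bystander: steel wrench 170 mm long, lying along its own x; origin under its middle. Leave it.
- wheel_bolt: Bystander: dark wheel bolt standing on its head, head 24 mm diameter, 50 mm high; origin at the centre of its underside. Leave it.

How it is judged:
By the outcome, as a careful person would: the job done as asked, in the order asked, and still so for the second after the job is handed in, with the robot touching nothing.
It also fails if it takes over 35 s, if anything falls off the work surface, if the arm or the gripper's body presses on something with over 40 N, if the wrist force passes 120 N, or if a joint passes its speed limit or range.

## Working session

There is one attempt and no reset: what is moved stays moved. The work goes in short steps, Python scripts to look and compute and a tool call to move; the robot and the scene stay as the last step left them, time stands still between calls to the robot, and variables do not carry over. Pictures are saved under pics/ and viewed, and the job is handed in when it is done.

Besides the shell and the picture viewer there is one more tool, called after "Request:" by a JSON object that holds its "method" and its "body", one argument or row to a line. send_rows: Moves the arm, as the interface text tells. Its arguments: {"type":"object","properties":{"steps":{"type":"array","items":{"type":"number"}},"force":{"type":"number"}},"required":["steps"]}

```bash
mkdir -p pics; python3 - <<'E'
from rig import robot,cams
import cv2,numpy as np
o=robot.get_obs();print(o, robot.grip_point_offset)
for n in("top","side"):
    c=cams.camera(n);cv2.imwrite(f"pics/{n}0.png",c["color"][:,:,::-1]);np.savez(f"{n}0.npz",**c)
    print(n,c["intrinsics"],c["extrinsics"])
E
```

```text
{'time': 0.0, 'q': array([-1.50350436e+00,  5.28469430e-01,  1.43390399e+00,  1.32511583e-05,
        1.18140069e+00, -1.78502027e-01]), 'joint_velocities': array([-0.00178773, -0.00059591,  0.00050222, -0.00035074,  0.00045463,
        0.00117632]), 'joint_torque': array([-1.01328260e-03, -4.40042853e+01, -1.76590759e+01,  6.35246979e-02,
        5.82490792e-02, -1.52723255e-04]), 'position': array([ 0.15205986, -0.60546171,  0.2215691 ]), 'tool_rot': array([ 9.92457383e-01,  1.22585290e-01,  6.67360762e-05, -1.08870172e-03]), 'ft_force': array([-0.15924228,  0.43793477, -0.04103106]), 'moment': array([ 0.01844541, -0.02145884,  0.00138996]), 'grip_width': 0.08711716032854754} 0.0187
top [[428.84330013   0.         279.22293904]
 [  0.         428.84330013 210.78512152]
 [  0.           0.           1.        ]] [[ 0.01134672 -0.99332539  0.11478638  0.5071681 ]
 [-0.99992109 -0.01189054 -0.00405401  0.04513318]
 [ 0.00539182 -0.11473132 -0.99338193  0.76947013]
 [ 0.          0.          0.          1.        ]]
side [[437.07075174   0.         271.29918703]
 [  0.         437.07075174 209.68658954]
 [  0.           0.           1.        ]] [[ 0.99448327 -0.07126372  0.07697084  0.52681322]
 [-0.10465883 -0.7233536   0.68249989 -0.44476498]
 [ 0.00703965 -0.6867904  -0.72682143  0.57646798]
 [ 0.          0.          0.          1.        ]]
```

View pics/top0.png

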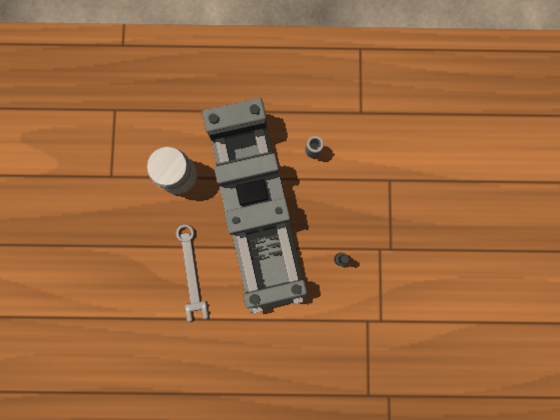

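View pics/side0.png

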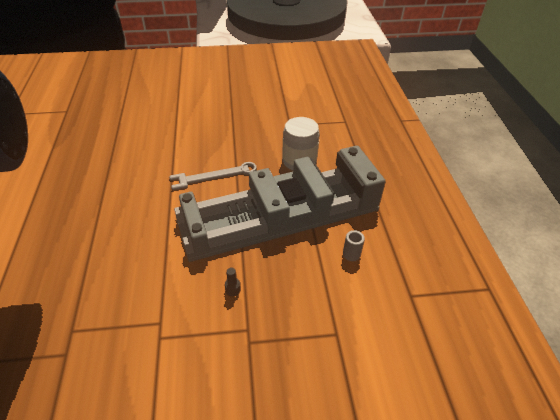

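Top view: clamp from the fixed jaw (~235,117) to the end stop (~275,295), with the black button at ~(252,192). The jaw opens towards image-down, which is the robot base. Next I measure with the range image.

```bash
cat > h.py <<'E'
import numpy as np,cv2
def cloud(c):
    K,T,z=c["intrinsics"],c["extrinsics"],c["range_z"]
    v,u=np.mgrid[:z.shape[0],:z.shape[1]]
    p=np.stack([(u-K[0,2])/K[0,0]*z,(v-K[1,2])/K[1,1]*z,z],-1)
    return p@T[:3,:3].T+T[:3,3]
def rect(P,m):
    return cv2.minAreaRect((P[m][:,:2]*1000).astype(np.float32))
E
python3 - <<'E'
import numpy as np,cv2
from h import *
for n in("top","side"):
    c=dict(np.load(n+"0.npz"));P=cloud(c);col=c["color"].astype(int)
    if n=="top":
        reg=np.zeros(P.shape[:2],bool);reg[95:315,198:310]=1
        print("bench z",np.median(P[330:400,200:500,2]))
    else:
        reg=np.zeros(P.shape[:2],bool);reg[140:260,170:385]=1
    z=P[...,2]
    X=P[...,0]
    gry=(col.max(2)-col.min(2)<30)
    for name,m in dict(all=reg&gry&(z>.025)&(z<.085)&(P[...,1]<.14)).items():
        m=cv2.morphologyEx(m.astype(np.uint8),cv2.MORPH_OPEN,np.ones((3,3)))>0
        print(n,name,m.sum(),rect(P,m))
    mb=reg&(col.max(2)<40)&(z>.05)&(z<.066)
    k,l,s,ce=cv2.connectedComponentsWithStats(mb.astype(np.uint8))
    for i in range(1,k):
        if s[i,4]>60:
            print(n,"dark",s[i],ce[i],P[l==i].mean(0),rect(P,l==i))
    # height profile along axis
    if n=="top":
        for t in np.linspace(0,1,46):
            u,v=235+t*(275-235),105+t*(305-105);p=P[int(v),int(u)];print((int(u),int(v)),p.round(4),col[int(v),int(u)])
E
```

```text
bench z 0.0006919861520467974
top all 8256 ((600.1610107421875, 65.73499298095703), (355.7151184082031, 148.44363403320312), 0.008219114504754543)
top dark [211 124  55  15 163] [237.22699387 131.04294479] [0.72549095 0.11540146 0.05783963] ((725.7842407226562, 114.00131225585938), (2.0457406044006348, 94.53873443603516), 14.014338493347168)
top dark [220 171  58  15 113] [248.53097345 178.25663717] [0.64390489 0.09451707 0.05800539] ((643.8765258789062, 94.69298553466797), (1.1794074773788452, 98.78060150146484), 13.563453674316406)
top dark [236 179  33  27 620] [252.  191.7] [0.62099957 0.08823814 0.05854468] ((621.5059204101562, 88.35586547851562), (36.07748031616211, 49.27263641357422), 13.262578010559082)
(235, 105) [0.7644 0.1183 0.0768] [124 122 114]
(235, 109) [0.7587 0.1185 0.0735] [124 122 112]
(236, 113) [0.751  0.1164 0.0757] [123 122 111]
(237, 118) [0.7423 0.1145 0.0759] [122 120 110]
(238, 122) [0.7357 0.1128 0.0752] [121 119 111]
(239, 127) [0.7275 0.111  0.0739] [69 67 62]
(240, 131) [0.7269 0.1111 0.0537] [19 19 18]
(241, 136) [0.7305 0.1129 0.0117] [45 44 42]
(242
[... 1184 characters left out ...]
23] [119 116 109]
(265, 256) [0.5145 0.0662 0.0096] [126 125 116]
(266, 260) [0.5075 0.0643 0.0092] [132 130 121]
(267, 265) [0.4988 0.0624 0.0104] [133 131 121]
(267, 269) [0.4918 0.0624 0.0072] [131 129 119]
(268, 273) [0.4849 0.0604 0.0113] [130 129 120]
(269, 278) [0.4764 0.0585 0.0127] [130 129 119]
(270, 282) [0.4694 0.0567 0.0107] [132 130 120]
(271, 287) [0.4636 0.0543 0.0564] [94 92 86]
(272, 291) [0.4573 0.0525 0.0583] [129 127 119]
(273, 296) [0.4494 0.0508 0.0605] [128 126 116]
(274, 300) [0.4429 0.0491 0.0584] [113 111 103]
(275, 305) [0.4301 0.0475 0.0109] [50 49 47]
side all 7115 ((602.9691162109375, 53.33353805541992), (172.88204956054688, 348.24658203125), 89.91063690185547)
```

```bash
cat > plan.py <<'E'
E
python3 - <<'E'
import numpy as np,cv2
from h import *
c=dict(np.load("top0.npz"));P=cloud(c);col=c["color"].astype(int);z=P[...,2]
def box(r0,r1,c0,c1,lo,hi):
    m=np.zeros(z.shape,bool);m[r0:r1,c0:c1]=1;m&=(z>lo)&(z<hi)
    return cv2.morphologyEx(m.astype(np.uint8),cv2.MORPH_OPEN,np.ones((3,3)))>0
R={}
for n,a in dict(fixed=(95,135,195,272,.068,.085),front=(150,182,210,285,.068,.085),rear=(198,236,220,295,.064,.08),stop=(278,312,238,310,.052,.066)).items():
    m=box(*a);r=rect(P,m);R[n]=np.array(r[0])/1000;print(n,m.sum(),r,"z",np.median(z[m]).round(4))
d=R["stop"]-R["fixed"];L=np.linalg.norm(d);d/=L;print("axis",d,np.degrees(np.arctan2(-d[1],-d[0])),"len",L,"exp",.303)
# intensities edges in side view too
o=R["fixed"]+d*.1525;print("origin",o)
n=np.array([-d[1],d[0]])
for k in("front","rear"):print(k,(R[k]-o)@d,(R[k]-o)@n)
b=np.array([.6215,.0884]);print("button",(b-o)@d,(b-o)@n)
cs=dict(np.load("side0.npz"));Ps=cloud(cs);cc=cs["color"].astype(int)
m=np.zeros(cc.shape[:2],bool);m[172:206,270:312]=1;m&=(cc.max(2)<60)&(Ps[...,2]>.05)&(Ps[...,2]<.066)
print("side button",m.sum(),rect(Ps,m),np.median(Ps[m],0))
E
```

```text
fixed 1612 ((746.9444580078125, 119.45384979248047), (44.9514045715332, 104.07916259765625), 13.842264175415039) z 0.0755
front 1268 ((660.3040771484375, 98.06491088867188), (34.62947082519531, 104.03395080566406), 13.429545402526855) z 0.0753
rear 1455 ((580.8145751953125, 78.76963806152344), (38.359683990478516, 104.02435302734375), 13.854276657104492) z 0.0707
stop 961 ((453.1769104003906, 47.53126907348633), (25.299612045288086, 103.7748794555664), 13.951473236083984) z 0.0586
axis [-0.97131296 -0.23780481] 13.757014446186774 len 0.3024437627800566 exp 0.303
origin [0.59881923 0.08318862]
front -0.06325868238928616 0.00017185456673422423
rear 0.018539009979398474 1.0617511486319086e-05
button -0.023269416935683653 0.00033171171911991574
side button 561 ((623.5661010742188, 92.88251495361328), (42.557464599609375, 73.38775634765625), 13.770007133483887) [0.62612363 0.0848748  0.05842692]
```

Request:
{"method": "send_rows", "body": {
  "steps": [0,0.039,-0.035,0,0,0,0.077,-0.07,0,0,0,0.116,-0.105,0,0,0,0.155,-0.14,0,0,0,0.193,-0.175,0,0,0,0.232,-0.21,0,0,0,0.271,-0.245,0,0,0,0.31,-0.28,0,0],
  "force": 20
}}

```text
time: 1.1
position: [0.3852, -0.257, 0.2222]
tool_rot: [0.992, 0.122, 0.0, -0.001]
ft_force: [0.7, 0.2, -0.4]
grip_width: 0.0151
```

Request:
{"method": "send_rows", "body": {
  "steps": [0,0.044,-0.04,0,0,0,0.088,-0.08,0,0,0,0.132,-0.12,0,0,0,0.176,-0.16,0,0,0,0.22,-0.2,0,0,0,0.264,-0.24,0,0,0,0.308,-0.278,0,0.005,0,0.308,-0.278,0.03,0.005]
}}

```text
time: 2.1
position: [0.6206, 0.0914, 0.1944]
tool_rot: [0.992, 0.122, 0.004, -0.001]
ft_force: [-0.5, -1.2, -1.0]
grip_width: 0.0007
```

```bash
cat > err.py <<'E'
import sys,numpy as np
from rig import robot
from scipy.spatial.transform import Rotation as R
o=robot.get_obs();t=np.array(eval(sys.argv[1]));r=R.from_quat(o["tool_rot"])
d=np.array([-.9713,-.2378]);og=np.array([.5988,.0832])
p=o["position"];print(o["time"],p.round(4),"yaw",np.degrees(np.arctan2(*r.as_matrix()[1::-1,0])).round(2),"clampx",((p[:2]-og)@d).round(4),"tool shift",r.inv().apply(t-p).round(4),"F",o["ft_force"].round(2),o["grip_width"], "zaxis",r.as_matrix()[:,2].round(4))
E
python3 err.py "[.6165,.0875,.07]"
```

```text
2.1 [0.6206 0.0914 0.1944] yaw 14.07 clampx -0.0231 tool shift [-0.006   0.0029  0.1244] F [-0.49 -1.19 -0.96] 0.0006517676197601381 zaxis [ 0.0081  0.0028 -1.    ]
```

Request:
{"method": "send_rows", "body": {
  "steps": [0,-0.006,0.003,0,0.005,0,-0.006,0.003,0.04,0.005,0,-0.006,0.003,0.08,0.005,0,-0.006,0.003,0.11,0.005,0,-0.006,0.003,0.11,0.005]
}}

```text
time: 2.72
position: [0.6144, 0.0865, 0.083]
tool_rot: [0.993, 0.119, 0.002, -0.001]
ft_force: [0.1, -0.1, 0.6]
grip_width: 0.0001
```

```bash
python3 err.py "[.6165,.0875,.07]"; python3 - <<'E'
from rig import cams
import cv2
for n in("side","wrist"):cv2.imwrite(f"pics/{n}1.png",cams.camera(n)["color"][:,:,::-1])
E
```

```text
2.725 [0.6144 0.0865 0.083 ] yaw 13.69 clampx -0.016 tool shift [ 0.0022 -0.0004  0.013 ] F [ 0.12 -0.15  0.64] 0.00010808964236417494 zaxis [ 0.0031  0.003  -1.    ]
```

View pics/side1.png

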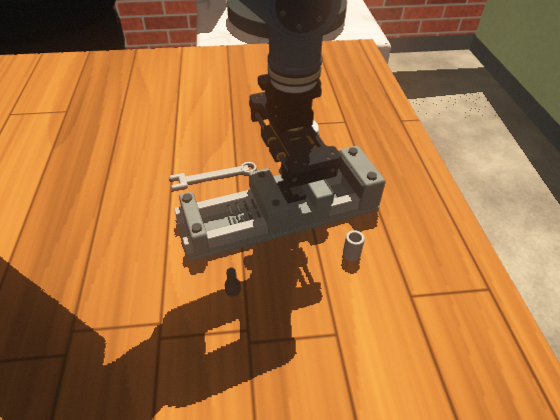

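View pics/wrist1.png

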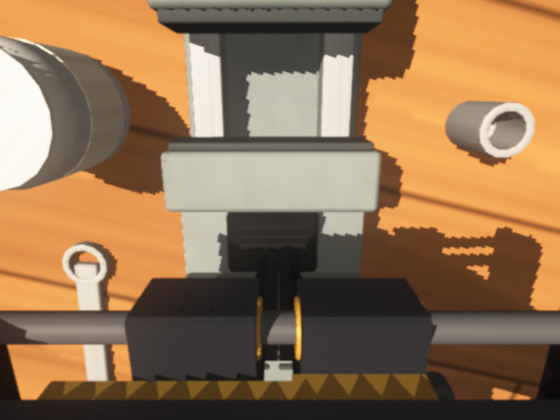

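Side and wrist views show the shut fingertips above the pocket. In the wrist view they meet the button at about (280,270), laterally central in its span of 228–317. I'll descend and press.

Request:
{"method": "send_rows", "body": {
  "steps": [0,0.002,0,0.012,0,0,0.002,0,0.02,0,0,0.002,0,0.025,0,0,0.002,0,0.028,0,0,0.002,0,0.03,0,0,0.002,0,0.03,0]
}}

```text
time: 3.58
position: [0.6195, 0.0874, 0.056]
tool_rot: [0.993, 0.119, 0.005, -0.001]
ft_force: [-1.3, 0.7, 3.1]
grip_width: 0.0003
```

```bash
python3 err.py "[.6165,.0875,.05]"
```

```text
3.575 [0.6195 0.0874 0.056 ] yaw 13.72 clampx -0.0211 tool shift [-0.0029 -0.0008  0.006 ] F [-1.26  0.74  3.1 ] 0.00032741673040292854 zaxis [ 0.0101  0.0029 -0.9999]
```

Request:
{"method": "send_rows", "body": {
  "steps": [0,0,0,0.003,0,0,0,0,0.006,0,0,0,0,0.008,0,0,0,0,0.008,0]
}}

```text
time: 4.08
position: [0.622, 0.0879, 0.0503]
tool_rot: [0.993, 0.119, 0.008, -0.001]
ft_force: [-1.0, 2.6, 12.0]
grip_width: 0.0006
```

```bash
python3 err.py "[.6165,.0875,.05]"
```

```text
4.075 [0.622  0.0879 0.0503] yaw 13.7 clampx -0.0237 tool shift [-0.0055 -0.0009  0.0003] F [-1.02  2.59 12.02] 0.0006337908036144278 zaxis [ 0.016   0.0036 -0.9999]
```

Bottomed at z≈0.050 with 12 N. I slide with a small downward preload, correcting for the 0.016 rad tilt.

Request:
{"method": "send_rows", "body": {
  "steps": [0,-0.004,0,0.0025,0,0,-0.009,0,0.0025,0,0,-0.014,0,0.002,0,0,-0.019,0,0.002,0,0,-0.024,0,0.002,0,0,-0.029,0,0.002,0,0,-0.034,0,0.002,0,0,-0.039,0,0.002,0]
}}

```text
time: 5.08
position: [0.5872, 0.0794, 0.0503]
tool_rot: [0.993, 0.119, 0.012, -0.001]
ft_force: [-0.3, 2.9, 16.2]
grip_width: 0.0006
```

```bash
python3 err.py "[.524,.0649,.05]"
```

```text
5.075 [0.5872 0.0794 0.0503] yaw 13.66 clampx 0.0122 tool shift [-0.0648 -0.0009 -0.0013] F [-0.26  2.89 16.22] 0.0005522203168977076 zaxis [ 0.0236  0.0046 -0.9997]
```

```bash
python3 - <<'E'
from rig import cams
import cv2
for n in("side",):cv2.imwrite(f"pics/{n}2.png",cams.camera(n)["color"][:,:,::-1])
E
python3 err.py "[.524,.0649,.05]"
```

```text
5.125 [0.5862 0.0791 0.0503] yaw 13.68 clampx 0.0132 tool shift [-0.0638 -0.0009 -0.0012] F [-0.96  1.76 16.69] 0.00024118324706770469 zaxis [ 0.0219  0.0042 -0.9998]
```

View pics/side2.png

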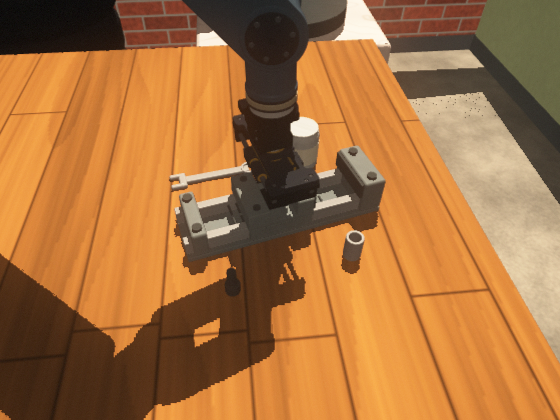

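The side view shows the jaw moved with the finger: its rear edge is now around x≈240 px, against ≈260 before. I keep going.

Request:
{"method": "send_rows", "body": {
  "steps": [0,-0.005,0,0.002,0,0,-0.01,0,0.002,0,0,-0.015,0,0.0015,0,0,-0.02,0,0.0015,0,0,-0.025,0,0.0015,0,0,-0.03,0,0.001,0,0,-0.035,0,0.001,0,0,-0.04,0,0.001,0]
}}

```text
time: 6.12
position: [0.5498, 0.0702, 0.0503]
tool_rot: [0.993, 0.119, 0.014, -0.001]
ft_force: [0.2, 3.3, 13.4]
grip_width: 0.0005
```

```bash
python3 err.py "[.524,.0649,.05]"
```

```text
6.125 [0.5498 0.0702 0.0503] yaw 13.64 clampx 0.0507 tool shift [-0.0264 -0.0009 -0.0004] F [ 0.22  3.3  13.36] 0.0004524905120296764 zaxis [ 0.0282  0.0048 -0.9996]
```

Request:
{"method": "send_rows", "body": {
  "steps": [0,-0.005,0,0.002,0,0,-0.01,0,0.002,0,0,-0.015,0,0.0015,0,0,-0.019,0,0.0015,0,0,-0.023,0,0.0015,0,0,-0.026,0,0.0015,0,0,-0.028,0,0.001,0,0,-0.03,0,0.001,0]
}}

```text
time: 7.12
position: [0.523, 0.0636, 0.0503]
tool_rot: [0.993, 0.118, 0.017, -0.001]
ft_force: [-0.5, 3.4, 14.4]
grip_width: 0.0007
```

```bash
python3 err.py "[.524,.0649,.05]"
```

```text
7.125 [0.523  0.0636 0.0503] yaw 13.61 clampx 0.0783 tool shift [ 0.0013 -0.001   0.0004] F [-0.53  3.37 14.42] 0.0007012697995797364 zaxis [ 0.0339  0.0053 -0.9994]
```

Request:
{"method": "send_rows", "body": {
  "steps": [0,-0.002,0,0.0015,0,0,-0.004,0,0.0015,0,0,-0.006,0,0.0015,0,0,-0.006,0,0.0015,0]
}}

```text
time: 7.62
position: [0.5216, 0.0629, 0.0505]
tool_rot: [0.993, 0.118, 0.022, -0.0]
ft_force: [3.3, 5.6, 10.7]
grip_width: 0.0004
```

```bash
python3 err.py "[.524,.0649,.05]"; cat > look.py <<'E'
import sys
from rig import cams
from h import *
c=cams.camera("top");P=cloud(c);z=P[...,2]
cv2.imwrite(f"pics/top{sys.argv[1]}.png",c["color"][:,:,::-1])
cs=cams.camera("side");cv2.imwrite(f"pics/side{sys.argv[1]}.png",cs["color"][:,:,::-1])
cv2.imwrite(f"pics/sidez{sys.argv[1]}.png",cv2.resize(cs["color"][140:270,150:400,::-1],None,fx=3,fy=3))
d=np.array([-.9713,-.2378]);og=np.array([.5988,.0832]);nn=np.array([-d[1],d[0]])
for n,C in(("top",P),("side",cloud(cs))):
    x=(C[...,:2]-og)@d;y=(C[...,:2]-og)@nn
    for a,b in((-.05,-.03),(.03,.05),(-.05,.05)):
        m=(C[...,2]>.066)&(C[...,2]<.0725)&(y>a)&(y<b)&(x>.02)&(x<.16)
        if m.sum()>10:print(n,a,m.sum(),"rear block x",np.percentile(x[m],[1,50,99]).round(4))
    m=(C[...,2]>.05)&(C[...,2]<.06)&(abs(y)<.045)&(x>.13)&(x<.18);print("stop",np.percentile(x[m],[1,50,99]).round(4) if m.sum()>10 else 0)
E
python3 look.py 3
```

```text
7.625 [0.5216 0.0629 0.0505] yaw 13.53 clampx 0.0798 tool shift [ 0.0028 -0.0014  0.0006] F [ 3.27  5.64 10.68] 0.000363430497831536 zaxis [ 0.0442  0.006  -0.999 ]
top -0.05 19 rear block x [0.0201 0.0214 0.1273]
stop [0.1454 0.1585 0.1623]
side -0.05 103 rear block x [0.111  0.1274 0.1372]
side 0.03 194 rear block x [0.0206 0.1224 0.1373]
side -0.05 784 rear block x [0.0279 0.1238 0.1373]
stop [0.1374 0.1504 0.1624]
```

View pics/sidez3.png

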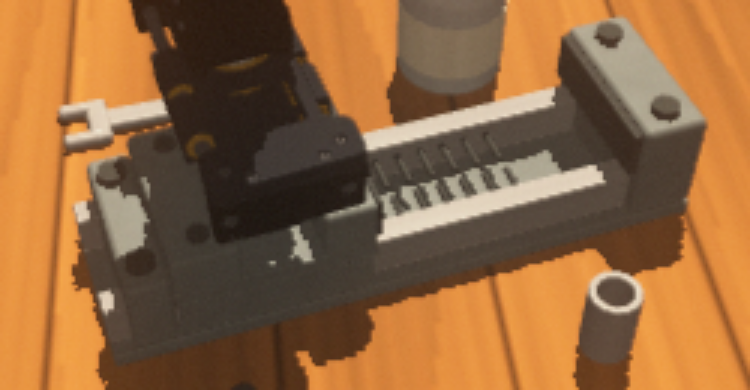

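The rear edge reads x=0.1373 against the stop face at 0.1374, and the resisting force rose, so the jaw is at the stop. I lift straight up with a slight bias toward the stop.

Request:
{"method": "send_rows", "body": {
  "steps": [0,-0.003,0,-0.002,0,0,-0.003,0,-0.006,0,0,-0.002,0,-0.012,0,0,0,0,-0.025,0,0,0.001,0,-0.05,0,0,0.002,0,-0.09,0,0,0.003,0,-0.13,0,0,0.003,0,-0.13,0]
}}

```text
time: 8.72
position: [0.5205, 0.0626, 0.1837]
tool_rot: [0.993, 0.118, 0.025, 0.0]
ft_force: [-0.3, 0.8, -0.5]
grip_width: 0.0005
```

```bash
python3 err.py "[.524,.0649,.05]"; python3 look.py 4
```

```text
8.725 [0.5205 0.0626 0.1837] yaw 13.54 clampx 0.081 tool shift [-0.0028 -0.0024  0.1337] F [-0.3   0.76 -0.49] 0.0005462328694139982 zaxis [ 0.0504  0.0052 -0.9987]
stop 0
side -0.05 173 rear block x [0.0447 0.1177 0.1372]
side 0.03 259 rear block x [0.0209 0.1167 0.1373]
side -0.05 1080 rear block x [0.0222 0.1178 0.1372]
stop [0.1374 0.1507 0.1625]
```

View pics/sidez4.png

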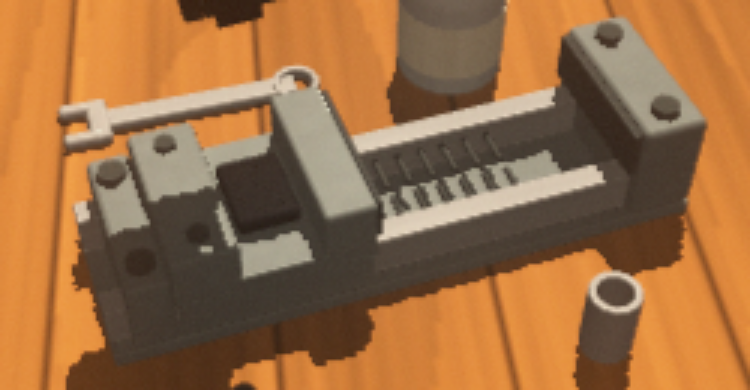

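The picture shows the jaw against the end stop, with the button visible around (258,195). Next I check the button's height and the bystanders.

```bash
python3 - <<'E'
from rig import cams
from h import *
c=cams.camera("side");C=cloud(c);col=c["color"].astype(int)
d=np.array([-.9713,-.2378]);og=np.array([.5988,.0832]);nn=np.array([-d[1],d[0]])
x=(C[...,:2]-og)@d;y=(C[...,:2]-og)@nn
m=(abs(x-.077)<.012)&(abs(y)<.018)&(C[...,2]<.075)
print("button z",m.sum(),np.percentile(C[m][:,2],[5,50,95]).round(4))
c0=np.load("side0.npz");df=np.abs(col-c0["color"].astype(int)).max(2)
for n,(r0,r1,a,b) in dict(socket=(228,270,340,370),bolt=(265,300,222,244),tin=(115,150,284,320),wrench=(158,190,168,240)).items():
    print(n,(df[r0:r1,a:b]>40).mean().round(3), np.nanmax(np.abs(C[r0:r1,a:b]-cloud(c0)[r0:r1,a:b]).max(2)).round(3), np.median(np.abs(C[r0:r1,a:b]-cloud(c0)[r0:r1,a:b])).round(4))
E
```

```text
button z 227 [0.0573 0.0589 0.0602]
socket 0.0 0.577 0.0006
bolt 0.217 0.576 0.0004
tin 0.0 0.829 0.0005
wrench 0.103 0.686 0.0007
```

View pics/side4.png

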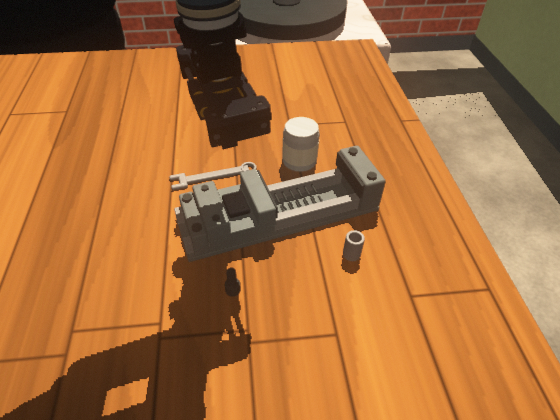

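The button reads z=0.0589, so it is up. The bystanders stand as before, and the colour differences near the bolt and wrench look like arm shadow. The robot touches nothing.

```bash
python3 -c "
from rig import hand_in
hand_in()"
```

```text
the job is handed in; nothing more can be done
```

The clamp is fully open and I handed the job in at about 9 s. I held the button fully down (tip at z ≈ 0.050 m, 11–17 N after each move), slid the jaw about 100 mm to the end stop, then lifted straight off.

**Last checks:**
- **Jaw:** its rear edge is at clamp x = 0.1372 m, with the stop face at 0.1374 m, so it is against the stop.
- **Button:** its top is at 0.059 m, so it is up. I did not test the lock itself by pushing on the jaw.
- **Robot:** it ends about 0.18 m above the bench, with a force reading near zero.
- **Socket, tin, wrench and wheel bolt:** none moved in the side view. Median depth change was under 1 mm. Some colour pixels changed at the bolt and wrench, which I take to be the arm's shadow. A few single depth readings differ a lot (up to 0.83 m); I did not look into those.

**Checks that fell short:** after the release only the side view could be used, because the arm blocked the top view of the jaw and end stop. The tool had also tilted by about 0.05 rad by the end, with no visible effect on the result.

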